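# Switch on the blue terrace lamp

### The arm

A 7-joint arm with a two-finger parallel gripper is mounted at the origin on the work surface. World frame = base frame: x ahead of the robot, y to its left, z up, the work surface at z = 0. Lengths are in mm, angles in rad, forces in N, time in s.
With the tool pointing down it reaches from about 425 to 950 mm from the base axis. Payload 4.7 kg.
Tool frame: the origin (TCP) lies on the centre line of the jaws, within the pads' length; the fingertips stand ahead of it and the grasp point (between the pads) lies 2 mm behind it (robot.nose_length is the z of the fingertips in the tool frame, in mm); z points along the fingers, y is the line along which they close (so a half turn about z gives the same grasp; the last joint's range is limited). The gripper opens to 85 mm and grips with 20 to 120 N. Pads are 22 mm wide; open, the fingers measure 114 mm over their backs; the gripper's body (76 mm by 85 mm) begins 54 mm behind the grasp point. The pads swing forward as they close: fully open they stand 13 mm farther back than shut.
Start: joints at [1.127, 0.469, -0.049, 1.532, 0.024, 1.141, -0.082], TCP at [272.077, -617.757, 215.735] pointing down, gripper open.
Joint ranges: [-2.59, 2.59], [-0.33, 1.99], [-1.39, 1.29], [0.1, 2.45], [-1.04, 4.18], [0.21, 1.99], [-2.66, 2.66]. Speed limits (rad/s): [2.57, 2.57, 3.14, 3.14, 3.14, 3.14, 3.14].

### API

Orientations are given as a 3x3 rotation matrix whose columns are the frame's x, y, z axes.
In Python, from cell import readout, viewer, job_done, robot gives the robot as it stands. The module is installed in compiled form; this text tells all that it offers.
- The arm moves only by the tool servo_tool, never from a script. Its argument "increments" is a list of rows, each an object of numbers: "dx", "dy", "dz": the shift along the tool's x, y, z in mm; "wx", "wy", "wz": the turn, a rotation vector about the tool's x, y, z in degrees. In form: [{"dx": .., "dy": .., "dz": .., "wx": .., "wy": .., "wz": ..}, ...]. A call has 1 to 12 rows; each row shifts and turns the commanded pose from where the row before left it, along the tool's axes as they then stand; what a row does not reach is not made up. A row lasts 1/12 s, in which the tool goes at most 41.7 mm and 7.16 degrees, less where a joint would pass 70% of its speed; a pose out of reach is approached as far as the arm can. A call with a gripper value outside its range is refused whole. "hand" is the gripper's target within -1 to 1 (fully open at 1, half-way at 0, shut at -1), set as the call begins (left out, the last holds). The fingers move at their own pace and stop on an object; "grip_force" is the grip in N (left out, the last holds). Time passes only in rows, so rows that do not move let the fingers close. It gives the time, the measured TCP pose, the force, the opening and the grip force at its end, in the units of the state.
- readout.state(): the state, without advancing time (a new reading comes with each control period).
- viewer.grab_frame(name): name is "scene" or "top" or "wrist"; returns a dict with "pixels" (400x640x3 uint8, red, green, blue), "range_z" (400x640 float32, mm along the optical axis (not along the pixel's ray), 0 where there is no reading), "fovy" (degrees; the focal length in pixels is half the picture's height over the tangent of half this angle, whatever the lens; pixels are square), "cx", "cy" (the principal point, pixels), "k1" (the pictures are not rectified: a ray, as slopes to the right and down, at radius r is drawn at 1 + k1 r^2 times it, then the intrinsics apply), "eye" and "attitude" of the camera in the world. Camera axes: x right, y down, z forward; pixel columns grow to the right and rows downward; lengths in mm; the calibration is good to about 2 mm. A picture is of the moment at which its call begins.
- job_done(): hands the job in; it is judged then, once.
The state is a dict: "clock": time; "q": joint angles; "qd": joint speeds; "tau": joint torques, N m; "ee_pos": TCP position; "eef_rot": TCP orientation; "contact_force": force on the tool from outside, world axes, zero at the start; "torque": the same for the moment, N m; "width": finger opening in mm; "grip_force": force on a finger pad.
Only numpy, scipy, OpenCV 4.12 (cv2) and the standard library are available. Lean on these libraries where they do the work, as an engineer would, in place of code of your own. Each camera call takes 0.05 s, during which the arm holds its last target. There are 200 camera calls.

### The job

Switch on the blue lamp: with the fingertips gently press the brass cap on its top, keep it pressed for at least two seconds, then let go and draw the hand clear. Do not tip, lift or shift the lamp, and do not touch the white and green lamps, the coffee pot or the mug.

Things in the scene. Friction and masses are not known exactly. Their poses are not given: they have to be found in the camera images.
- blue_lamp: loose round blue terrace lamp, about 0.7 kg, 204 mm tall: blue base 104 mm across, 18 mm high; brass stem 18 mm across; blue shade 112 mm across at 140 mm height, 72 mm across at its flat top at 190 mm; on it, central, a round brass push cap 36 mm across, 14 mm proud. Origin: centre of the underside; z up. This is the lamp to switch on; more than 25 N on it is too hard
- blue_top (a point): centre of the top face of the blue lamp's push cap, the spot to press straight down; 204 mm above the lamp's underside when up, moves down with the cap
- blue_button (a joint): how far the blue lamp's brass push cap is pressed down, m: 0 = up, 0.008 = fully down. It is sprung: starts to yield at about 0.8 N, is at 0.004 (switches) at about 2.8 N, fully down at about 4.8 N, and comes back up by itself
- white_lamp: loose round white terrace lamp, about 0.7 kg, 204 mm tall: white base 104 mm across, 18 mm high; brass stem 18 mm across; white shade 112 mm across at 140 mm height, 72 mm across at its flat top at 190 mm; on it, central, a round brass push cap 36 mm across, 14 mm proud. Origin: centre of the underside; z up. Leave alone
- green_lamp: loose round green terrace lamp, about 0.7 kg, 204 mm tall: green base 104 mm across, 18 mm high; brass stem 18 mm across; green shade 112 mm across at 140 mm height, 72 mm across at its flat top at 190 mm; on it, central, a round brass push cap 36 mm across, 14 mm proud. Origin: centre of the underside; z up. Leave alone
- white_button (a joint): how far the white lamp's brass push cap is pressed down, m: 0 = up, 0.008 = fully down. It is sprung: starts to yield at about 0.8 N, is at 0.004 (switches) at about 2.8 N, fully down at about 4.8 N, and comes back up by itself
- green_button (a joint): how far the green lamp's brass push cap is pressed down, m: 0 = up, 0.008 = fully down. It is sprung: starts to yield at about 0.8 N, is at 0.004 (switches) at about 2.8 N, fully down at about 4.8 N, and comes back up by itself
- coffee_pot: white porcelain coffee pot, loose, 178 mm tall to its gilt knob, body 104 mm across, spout reaching 100 mm to its -y, handle reaching 90 mm to its +y. Origin: centre of the underside; z up. Leave alone
- mug: white mug, loose, 76 mm across and 85 mm tall, handle to its +y. Origin: centre of the underside; z up. Leave alone
Mind the look-alikes: they are no part of the job. What is meant by the blue_lamp is not orange or purple, and is the larger of those in its own colour.

How it is judged (in metres and radians):
On the way, in this order (a step that is already met when the one before it is completed fails the run):
1. the blue lamp's cap is held at least half down (4 mm) by the fingers for 1.8 s without a break (value of joint blue_button above 0.004 m and contact force between blue_lamp and the fingers above 0.5 N), for 1.8 s.
2. the cap is let up again and the fingers are at least 30 mm clear of it (value of joint blue_button below 0.0015 m and distance between the grasp point and blue_top above 0.049 m), for 0.2 s.
At the end, for the whole second after the job is handed in: All three caps are up (under 1.5 mm down), the fingertips are about 30 mm or more from the blue lamp's cap, and the lamps, the pot and the mug stand upright (within 0.06 rad) and still, within 12 mm of where they began (all of step 2 and value of joint each of white_button, green_button below 0.0015 m and distance of each of blue_lamp, white_lamp, green_lamp, coffee_pot, mug from where it was at the start of the episode below 0.012 m and angle between each of blue_lamp, white_lamp, green_lamp, coffee_pot, mug's own z axis and vertical below 0.06 rad and linear speed of each of blue_lamp, white_lamp, green_lamp, coffee_pot, mug below 0.02 m/s); the robot touches nothing.
It fails at once if the blue lamp is pressed or knocked with more than 25 N (contact force between blue_lamp and the fingers above 25 N or contact force between blue_lamp and the arm above 25 N).
It fails at once if the blue lamp is lifted 6 mm or more (height (world z) of blue_lamp above 0.006 m).
It fails at once if the blue lamp is tipped more than 0.12 rad or shifted more than 12 mm (angle between blue_lamp's own z axis and vertical above 0.12 rad or distance of blue_lamp from where it was at the start of the episode above 0.012 m).
It fails at once if the robot touches the white lamp, the green lamp, the coffee pot or the mug (more than 0.5 N) (contact force between any of white_lamp, green_lamp, coffee_pot, mug and the fingers above 0.5 N or contact force between any of white_lamp, green_lamp, coffee_pot, mug and the arm above 0.5 N).
It fails at once if the white lamp, the green lamp, the coffee pot or the mug is shifted more than 12 mm (distance of any of white_lamp, green_lamp, coffee_pot, mug from where it was at the start of the episode above 0.012 m).
It also fails if it takes over 37 s, if anything falls off the work surface, if the arm or the gripper's body presses on something with over 40 N, if the wrist force passes 120 N, or if a joint passes its speed limit or range.

## Working session

There is one attempt and no reset: what is moved stays moved. The work goes in short steps, Python scripts to look and compute and a tool call to move; the robot and the scene stay as the last step left them, time stands still between calls to the robot, and variables do not carry over. Pictures are saved under pics/ and viewed, at most 10 in all, crops included, and the job is handed in when it is done.

Besides the shell and the picture viewer there is one more tool, called after "Call:" by a JSON object that holds its "fn" and its "kwargs", one argument or row to a line. servo_tool: Moves the arm, as the interface text tells. Its arguments: {"type":"object","properties":{"increments":{"type":"array","items":{"type":"object","properties":{"dx":{"type":"number"},"dy":{"type":"number"},"dz":{"type":"number"},"wx":{"type":"number"},"wy":{"type":"number"},"wz":{"type":"number"}}}},"hand":{"type":"number"},"grip_force":{"type":"number"}},"required":["increments"]}

```bash
mkdir -p pics; cat > h.py <<'E'
import numpy as np, cv2
from cell import readout, viewer, robot
def grab(n,fn=None):
    f=viewer.grab_frame(n)
    if fn: cv2.imwrite('pics/'+fn,cv2.cvtColor(f['pixels'],cv2.COLOR_RGB2BGR))
    return f
def pts(f):
    F=200/np.tan(np.radians(f['fovy'])/2); v,u=np.mgrid[0:400,0:640].astype(float)
    x=(u-f['cx'])/F; y=(v-f['cy'])/F; a,b=x.copy(),y.copy()
    for _ in range(8):
        s=1+f['k1']*(a*a+b*b); a,b=x/s,y/s
    z=f['range_z']; P=np.dstack([a*z,b*z,z])
    return P@np.array(f['attitude']).T+np.array(f['eye'])
E
python3 - <<'E'
from h import *
s=readout.state(); print(s['clock'],s['ee_pos'],s['eef_rot'],s['width'],robot.nose_length)
for n in('top','scene'):
    f=grab(n,n+'1.png');P=pts(f);np.save(n+'P.npy',P);np.save(n+'z.npy',f['range_z']);print(n,f['eye'],f['attitude'],f['fovy'])
E
```

```text
0.0 [ 271.76151787 -617.19819922  214.65339109] [[ 9.15210233e-01  4.02975795e-01 -8.59537180e-04]
 [ 4.02976706e-01 -9.15208482e-01  1.79128589e-03]
 [-6.48108618e-05 -1.98577664e-03 -9.99998026e-01]] 85.30781961472115 17.0
top [ 501.96098964  -38.58142429 1318.59277302] [[-0.01976987 -0.99878463  0.04514888]
 [-0.99975526  0.02019718  0.00902786]
 [-0.00992876 -0.04495935 -0.99893948]] 43.83041757139249
scene [1362.60667981 -645.92383146  866.16170973] [[ 0.58964326  0.47318686 -0.6545342 ]
 [ 0.8076243  -0.33742191  0.48362119]
 [ 0.00798901 -0.81378169 -0.58111576]] 44.50367707089297
```

View pics/top1.png

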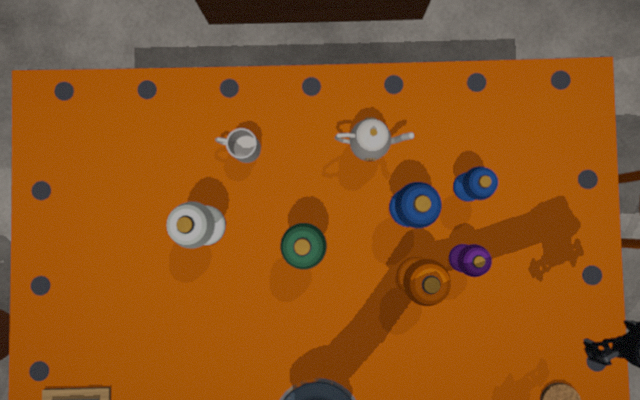

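View pics/scene1.png

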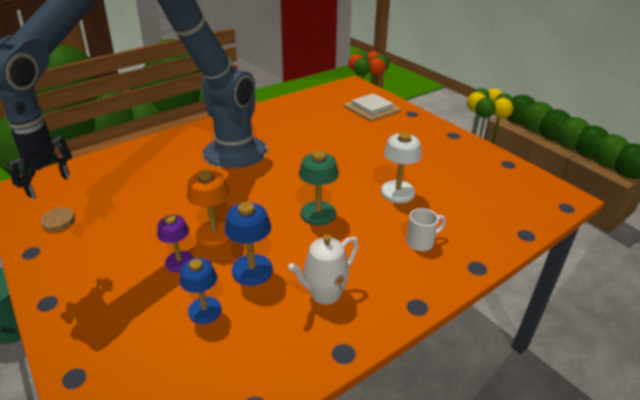

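The top view shows the large blue lamp with its cap at about (422,203). The small blue lamp is at (485,181), purple at (480,261) and orange at (431,285). In the scene view the large blue cap is at about (248,209).

```bash
python3 - <<'E'
from h import *
for n,caps in(('top',dict(blue=(422,203),small=(485,181),purple=(480,261),orange=(431,285),green=(302,246),pot=(373,132))),('scene',dict(blue=(248,209),small=(196,266),orange=(206,176)))):
    im=cv2.imread(f'pics/{n}1.png');hsv=cv2.cvtColor(im,cv2.COLOR_BGR2HSV);P=np.load(n+'P.npy')
    for k,(u,v) in caps.items():
        w=np.zeros(im.shape[:2],bool);w[v-13:v+14,u-13:u+14]=1
        m=w&(hsv[...,0]>12)&(hsv[...,0]<32)&(hsv[...,1]>80)&(P[...,2]>100)
        if n=='top': zz=np.median(P[v-2:v+3,u-2:u+3,2]); m=w&(abs(P[...,2]-zz)<6)
        Q=P[m]; print(n,k,m.sum(),np.median(Q,0).round(1),((Q.min(0)+Q.max(0))/2).round(1),np.ptp(Q,axis=0).round(1), np.argwhere(m).mean(0)[::-1])
E
```

```text
top blue 203 [ 554.8 -251.2  205.2] [ 554.1 -250.8  205.4] [33.9 34.2 11.4] [422.61576355 203.39901478]
top small 104 [ 605.5 -406.7  154.4] [ 605.3 -405.7  154.2] [40.1 26.9 11.1] [484.78846154 181.38461538]
top purple 113 [ 419.5 -387.7  148. ] [ 418.2 -384.1  148.2] [30.4 44.5 11. ] [478.51327434 261.48672566]
top orange 207 [ 373.2 -265.   205.3] [ 373.9 -265.   205.4] [33.3 34.7 11.3] [431.55555556 284.69565217]
top green 196 [462.4  20.6 205. ] [463.3  20.8 205.2] [33.5 31.7 10.8] [302.0255102  246.58163265]
top pot 43 [ 722.5 -146.5  179.4] [ 722.4 -147.5  179.2] [14.7 16.5 10. ] [373.41860465 132.        ]
scene blue 172 [ 562.8 -252.5  203.7] [ 549.4 -251.1  198.1] [58.1 33.4 19.2] [245.77325581 208.19767442]
scene small 112 [ 613.2 -408.4  153.3] [ 974.1 -520.3  503.9] [777.  251.2 724.5] [195.33035714 264.5       ]
scene orange 492 [ 390.  -270.2  191. ] [ 850.9 -434.   520.9] [1023.4  423.8  690.6] [206.25609756 179.8597561 ]
```

Call:
{"fn": "servo_tool", "kwargs": {
  "increments": [
    {"dz": -20},
    {"dz": -25},
    {"dz": -25},
    {"dz": -20, "dx": 10, "dy": -6},
    {"dx": 20, "dy": -11},
    {"dx": 20, "dy": -11},
    {"dx": 20, "dy": -11},
    {"dx": 20, "dy": -11},
    {"dx": 20, "dy": -11},
    {"dx": 20, "dy": -11},
    {"dx": 20, "dy": -11},
    {"dx": 20, "dy": -11}
  ],
  "hand": -1,
  "grip_force": 20
}}

```text
invalid input
```

Call:
{"fn": "servo_tool", "kwargs": {
  "increments": [
    {"dx": 20, "dy": -11},
    {"dx": 20, "dy": -11},
    {"dx": 20, "dy": -11},
    {"dx": 20, "dy": -11},
    {"dx": 20, "dy": -11},
    {"dx": 20, "dy": -11},
    {"dx": 20, "dy": -11},
    {"dx": 20, "dy": -11},
    {"dx": 20, "dy": -11},
    {"dx": 20, "dy": -11},
    {"dx": 20, "dy": -11},
    {}
  ]
}}

```text
invalid input
```

Call:
{"fn": "servo_tool", "kwargs": {
  "increments": [
    {"dx": 0, "dy": 0, "dz": -20, "wx": 0, "wy": 0, "wz": 0},
    {"dx": 0, "dy": 0, "dz": -25, "wx": 0, "wy": 0, "wz": 0},
    {"dx": 0, "dy": 0, "dz": -25, "wx": 0, "wy": 0, "wz": 0},
    {"dx": 10, "dy": -6, "dz": -20, "wx": 0, "wy": 0, "wz": 0},
    {"dx": 20, "dy": -11, "dz": 0, "wx": 0, "wy": 0, "wz": 0},
    {"dx": 20, "dy": -11, "dz": 0, "wx": 0, "wy": 0, "wz": 0},
    {"dx": 20, "dy": -11, "dz": 0, "wx": 0, "wy": 0, "wz": 0},
    {"dx": 20, "dy": -11, "dz": 0, "wx": 0, "wy": 0, "wz": 0},
    {"dx": 20, "dy": -11, "dz": 0, "wx": 0, "wy": 0, "wz": 0},
    {"dx": 20, "dy": -11, "dz": 0, "wx": 0, "wy": 0, "wz": 0}
  ],
  "hand": -1,
  "grip_force": 20
}}

```text
clock: 0.93
ee_pos: [362.4, -498.3, 305.2]
eef_rot: [[0.915, 0.403, -0.001], [0.403, -0.915, 0.001], [-0.0, -0.001, -1.0]]
contact_force: [0.7, -0.3, -1.4]
width: 0.4
grip_force: 0.0
```

Call:
{"fn": "servo_tool", "kwargs": {
  "increments": [
    {"dx": 25, "dy": -13.5, "dz": 0, "wx": 0, "wy": 0, "wz": 0},
    {"dx": 25, "dy": -13.5, "dz": 0, "wx": 0, "wy": 0, "wz": 0},
    {"dx": 25, "dy": -13.5, "dz": 0, "wx": 0, "wy": 0, "wz": 0},
    {"dx": 25, "dy": -13.5, "dz": 0, "wx": 0, "wy": 0, "wz": 0},
    {"dx": 25, "dy": -13.5, "dz": 0, "wx": 0, "wy": 0, "wz": 0},
    {"dx": 25, "dy": -13.5, "dz": 0, "wx": 0, "wy": 0, "wz": 0},
    {"dx": 25, "dy": -13.5, "dz": 0, "wx": 0, "wy": 0, "wz": 0},
    {"dx": 25, "dy": -13.5, "dz": 0, "wx": 0, "wy": 0, "wz": 0},
    {"dx": 25, "dy": -13.5, "dz": 0, "wx": 0, "wy": 0, "wz": 0},
    {"dx": 25, "dy": -13.5, "dz": 0, "wx": 0, "wy": 0, "wz": 0},
    {"dx": 12, "dy": -7, "dz": 0, "wx": 0, "wy": 0, "wz": 0},
    {"dx": 0, "dy": 0, "dz": 0, "wx": 0, "wy": 0, "wz": 0}
  ]
}}

```text
clock: 1.93
ee_pos: [546.6, -259.7, 305.3]
eef_rot: [[0.912, 0.409, 0.0], [0.409, -0.912, 0.002], [0.001, -0.002, -1.0]]
contact_force: [-0.8, 0.9, -0.2]
width: 0.0
grip_force: 0.0
```

```bash
python3 - <<'E'
from h import *
s=readout.state();print(s['ee_pos'],s['contact_force'],s['width'])
f=grab('wrist','w1.png');P=pts(f)
hsv=cv2.cvtColor(f['pixels'],cv2.COLOR_RGB2HSV)
m=(abs(P[...,2]-204)<8)&(np.hypot(P[...,0]-554,P[...,1]+251)<40)&(f['range_z']>0)
Q=P[m];print(m.sum(),Q.mean(0),(Q.min(0)+Q.max(0))/2,np.ptp(Q,axis=0),np.argwhere(m).mean(0)[::-1])
E
```

```text
[ 546.55446093 -259.74211167  305.29655883] [-0.84002908  0.87440043 -0.18877585] 0.0017343645861048786
1260 [ 556.38691584 -250.94197095  203.91826229] [ 555.67833158 -251.28634788  201.18693579] [34.92282446 35.66646981  9.9639568 ] [314.54603175 177.82380952]
```

View pics/w1.png

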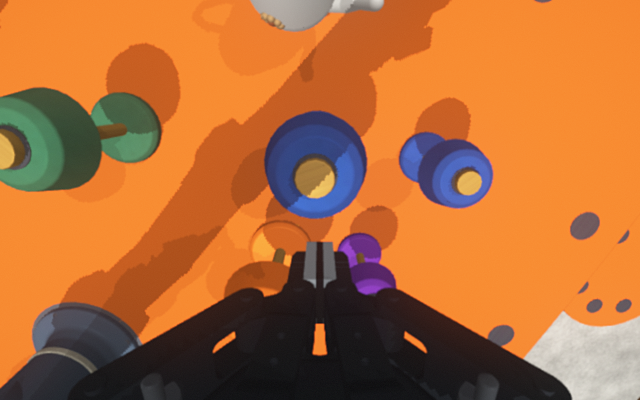

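The wrist view shows the blue cap at (315,178), dead ahead of the shut fingertips at (320,250). The wrist-camera fix agrees with the top view: about (555,-251), top at z≈204.

Call:
{"fn": "servo_tool", "kwargs": {
  "increments": [
    {"dx": 6, "dy": -2.5, "dz": 0, "wx": 0, "wy": 0, "wz": 0},
    {"dx": 5.5, "dy": -2, "dz": 0, "wx": 0, "wy": 0, "wz": 0},
    {"dx": 0, "dy": 0, "dz": 10, "wx": 0, "wy": 0, "wz": 0},
    {"dx": 0, "dy": 0, "dz": 12, "wx": 0, "wy": 0, "wz": 0},
    {"dx": 0, "dy": 0, "dz": 12, "wx": 0, "wy": 0, "wz": 0},
    {"dx": 0, "dy": 0, "dz": 12, "wx": 0, "wy": 0, "wz": 0},
    {"dx": 0, "dy": 0, "dz": 12, "wx": 0, "wy": 0, "wz": 0},
    {"dx": 0, "dy": 0, "dz": 8, "wx": 0, "wy": 0, "wz": 0},
    {"dx": 0, "dy": 0, "dz": 4, "wx": 0, "wy": 0, "wz": 0},
    {"dx": 0, "dy": 0, "dz": 0, "wx": 0, "wy": 0, "wz": 0},
    {"dx": 0, "dy": 0, "dz": 0, "wx": 0, "wy": 0, "wz": 0}
  ]
}}

```text
clock: 2.9
ee_pos: [553.5, -255.2, 235.8]
eef_rot: [[0.915, 0.403, 0.0], [0.403, -0.915, -0.0], [0.0, 0.0, -1.0]]
contact_force: [0.1, -0.0, 1.1]
width: 0.1
grip_force: 0.0
```

```bash
python3 - <<'E'
from h import *
s=readout.state();print(s['clock'],s['ee_pos'],s['contact_force'],s['width'])
grab('wrist','w2.png')
im=grab('scene');cv2.imwrite('pics/s2.png',cv2.cvtColor(cv2.resize(im['pixels'][120:300,150:350],(800,600),interpolation=cv2.INTER_CUBIC)[:600],cv2.COLOR_RGB2BGR))
E
```

```text
2.9 [ 553.48433129 -255.23102842  235.79090112] [ 0.09782051 -0.0374643   1.0967743 ] 0.08672105891038553
```

View pics/w2.png

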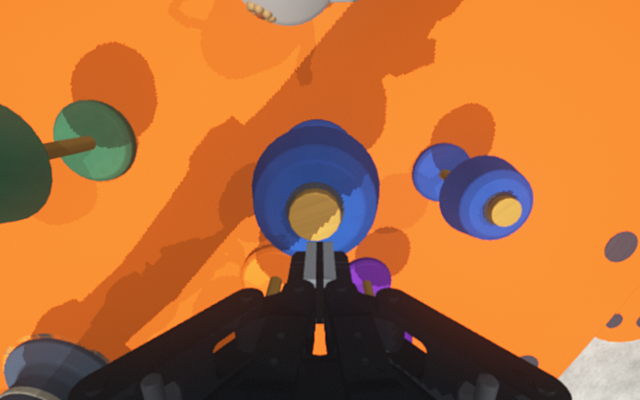

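View pics/s2.png

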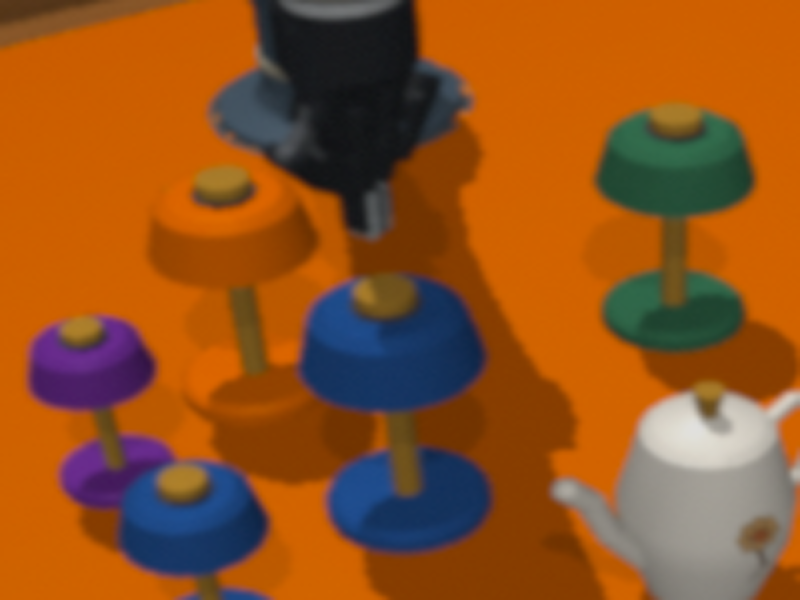

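The fingertips at (320,245) in the wrist view sit just short of the cap at (315,214). In the scene crop they hover free above and behind it. I'll correct by a few mm and start down.

Call:
{"fn": "servo_tool", "kwargs": {
  "increments": [
    {"dx": 3.3, "dy": -3, "dz": 0, "wx": 0, "wy": 0, "wz": 0},
    {"dx": 0, "dy": 0, "dz": 3, "wx": 0, "wy": 0, "wz": 0},
    {"dx": 0, "dy": 0, "dz": 3, "wx": 0, "wy": 0, "wz": 0},
    {"dx": 0, "dy": 0, "dz": 3, "wx": 0, "wy": 0, "wz": 0},
    {"dx": 0, "dy": 0, "dz": 2, "wx": 0, "wy": 0, "wz": 0},
    {"dx": 0, "dy": 0, "dz": 0, "wx": 0, "wy": 0, "wz": 0},
    {"dx": 0, "dy": 0, "dz": 0, "wx": 0, "wy": 0, "wz": 0},
    {"dx": 0, "dy": 0, "dz": 0, "wx": 0, "wy": 0, "wz": 0}
  ]
}}

```text
clock: 3.67
ee_pos: [555.2, -251.2, 224.8]
eef_rot: [[0.915, 0.403, 0.0], [0.403, -0.915, -0.0], [0.0, 0.0, -1.0]]
contact_force: [-0.6, -0.3, 1.0]
width: -0.4
grip_force: 0.0
```

```bash
python3 - <<'E'
from h import *
import time
for i in range(4):
    s=readout.state();print(s['clock'],s['ee_pos'],s['contact_force']); grab('wrist',f'w3.png')
E
```

```text
3.6667 [ 555.15060665 -251.21346968  224.76763576] [-0.64224606 -0.32763465  1.01279678]
3.7167 [ 555.21005176 -251.20221309  224.85549299] [ 0.30713932  0.08988537 -0.08446713]
3.7667 [ 555.1893249  -251.19245919  224.88656989] [ 0.15602785  0.05912874 -0.68970992]
3.8167 [ 555.20557585 -251.17361856  224.89436749] [0.10845212 0.14357352 0.26880944]
```

View pics/w3.png

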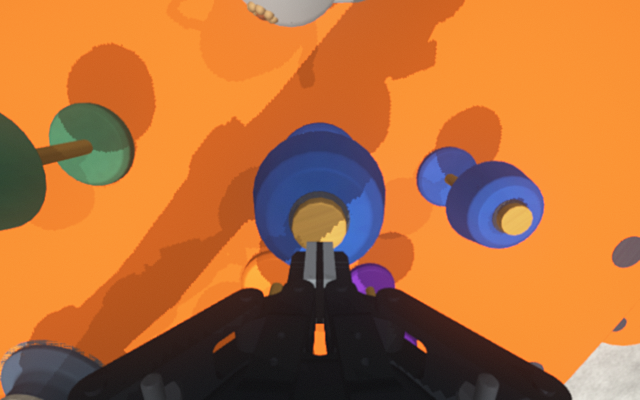

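```bash
python3 - <<'E'
from h import *
s=readout.state(); f=grab('wrist');P=pts(f); R=np.array(f['attitude']);F=200/np.tan(np.radians(f['fovy'])/2)
def proj(p):
    c=R.T@(np.array(p)-f['eye']);a,b=c[:2]/c[2];k=1+f['k1']*(a*a+b*b);return (a*k*F+f['cx']).round(1),(b*k*F+f['cy']).round(1)
E=np.array(s['eef_rot']);e=np.array(s['ee_pos'])
print('eye tool',E.T@(f['eye']-e))
for o in((0,0,17),(11,0,17),(-11,0,17)):print(o,proj(e+E@np.array(o)))
for z in(204,):
  for d in((0,0),(18,0),(-18,0)): print(d,proj(np.array([555.3,-251,z])+E@np.array([*d,0])))
def tool(u,v):return (E.T@(P[v,u]-e)).round(1)
for v in range(190,300,8):print(v,tool(314,v),tool(326,v))
for n in('top','wrist'):
  if n=='top': f=grab('top');P=pts(f)
  m=(abs(P[...,2]-190)<3)&(np.hypot(P[...,0]-555,P[...,1]+251)<50)
  Q=P[m];
  if len(Q):print(n,m.sum(),(Q.min(0)+Q.max(0))/2,np.ptp(Q,axis=0))
E
```

```text
eye tool [  79.07043298    0.6700935  -158.30751556]
(0, 0, 17) (np.float64(318.5), np.float64(230.6))
(11, 0, 17) (np.float64(318.5), np.float64(214.3))
(-11, 0, 17) (np.float64(318.5), np.float64(246.4))
(0, 0) (np.float64(318.4), np.float64(227.9))
(18, 0) (np.float64(318.4), np.float64(201.3))
(-18, 0) (np.float64(318.4), np.float64(253.0))
190 [21.4 -3.  34.4] [21.3  4.9 34.9]
198 [17.3 -3.  30.1] [15.9  4.9 34.4]
206 [15.4 -2.8 19.9] [15.2  4.7 20.5]
214 [ 9.7 -2.9 21. ] [10.2  4.7 19.7]
222 [ 4.4 -2.9 20.4] [ 3.9  4.8 21.7]
230 [-0.8 -2.9 19.7] [-1.3  4.8 20.9]
238 [-6.9 -2.9 20.7] [-6.4  4.8 19.8]
246 [ 10.5  -2.  -24.5] [ 10.9   3.8 -25.1]
254 [ 10.5  -1.9 -32.5] [ 10.4   3.7 -32.4]
262 [ 10.8  -1.8 -40.3] [ 11.2   3.5 -41. ]
270 [ 10.3  -1.7 -46. ] [ 11.2   3.4 -47.4]
278 [ 10.7  -1.5 -52.7] [ 11.    3.3 -53.2]
286 [  6.8  -1.6 -52.4] [ 11.2   3.1 -58.9]
294 [  9.3  -1.4 -61.2] [ 12.    3.  -65.1]
top 287 [ 553.94692731 -236.50000117  190.00851614] [86.6539254  62.13869002  5.96528164]
wrist 287 [ 553.94692731 -236.50000117  190.00851614] [86.6539254  62.13869002  5.96528164]
```

```bash
python3 - <<'E'
from h import *
s=readout.state(); f=grab('scene','s3.png');P=pts(f); R=np.array(f['attitude']);F=200/np.tan(np.radians(f['fovy'])/2)
E=np.array(s['eef_rot']);e=np.array(s['ee_pos'])
def proj(p):
    c=R.T@(np.array(p)-f['eye']);a,b=c[:2]/c[2];k=1+f['k1']*(a*a+b*b);return (a*k*F+f['cx']).round(1),(b*k*F+f['cy']).round(1)
for z in(17,0,-22,-54):print(z,proj(e+E@np.array([0,0,z])))
T=(P-e)@E
for v in range(160,216,3):print(v,[T[v,u].round(0).tolist() for u in (240,244,248)])
c=cv2.resize(f['pixels'][130:250,180:320],(700,600),interpolation=cv2.INTER_CUBIC)
cv2.imwrite('pics/s3c.png',cv2.cvtColor(c,cv2.COLOR_RGB2BGR))
E
```

```text
17 (np.float64(244.7), np.float64(204.7))
0 (np.float64(244.2), np.float64(198.6))
-22 (np.float64(243.4), np.float64(190.6))
-54 (np.float64(242.2), np.float64(178.5))
160 [[16.0, 20.0, -117.0], [20.0, 13.0, -114.0], [16.0, -6.0, -103.0]]
163 [[14.0, 19.0, -108.0], [18.0, 11.0, -105.0], [15.0, -6.0, -95.0]]
166 [[10.0, 15.0, -98.0], [18.0, 12.0, -98.0], [15.0, -5.0, -88.0]]
169 [[9.0, 14.0, -89.0], [17.0, 11.0, -90.0], [16.0, -3.0, -82.0]]
172 [[9.0, 16.0, -83.0], [17.0, 12.0, -83.0], [12.0, -6.0, -71.0]]
175 [[-0.0, 6.0, -67.0], [13.0, 9.0, -73.0], [13.0, -5.0, -65.0]]
178 [[7.0, 16.0, -67.0], [11.0, 7.0, -63.0], [12.0, -5.0, -57.0]]
181 [[13.0, 24.0, -66.0], [12.0, 9.0, -57.0], [14.0, -2.0, -51.0]]
184 [[3.0, 12.0, -48.0], [8.0, 5.0, -45.0], [11.0, -4.0, -41.0]]
187 [[4.0, 15.0, -42.0], [9.0, 7.0, -39.0], [12.0, -2.0, -35.0]]
190 [[0.0, 11.0, -30.0], [6.0, 5.0, -29.0], [11.0, -2.0, -26.0]]
193 [[-6.0, 6.0, -17.0], [8.0, 8.0, -23.0], [-211.0, -271.0, 225.0]]
196 [[-222.0, -245.0, 225.0], [-209.0, -248.0, 222.0], [-201.0, -257.0, 224.0]]
199 [[-212.0, -231.0, 223.0], [-205.0, -242.0, 227.0], [-190.0, -242.0, 222.0]]
202 [[-205.0, -222.0, 226.0], [-10.0, -10.0, 20.0], [-1.0, -13.0, 18.0]]
205 [[-12.0, 2.0, 21.0], [-6.0, -4.0, 23.0], [4.0, -7.0, 21.0]]
208 [[-3.0, 14.0, 18.0], [4.0, 8.0, 20.0], [11.0, 3.0, 20.0]]
211 [[-1.0, 17.0, 24.0], [10.0, 16.0, 20.0], [16.0, 10.0, 22.0]]
214 [[-3.0, 16.0, 34.0], [8.0, 16.0, 30.0], [15.0, 10.0, 31.0]]
```

View pics/s3c.png

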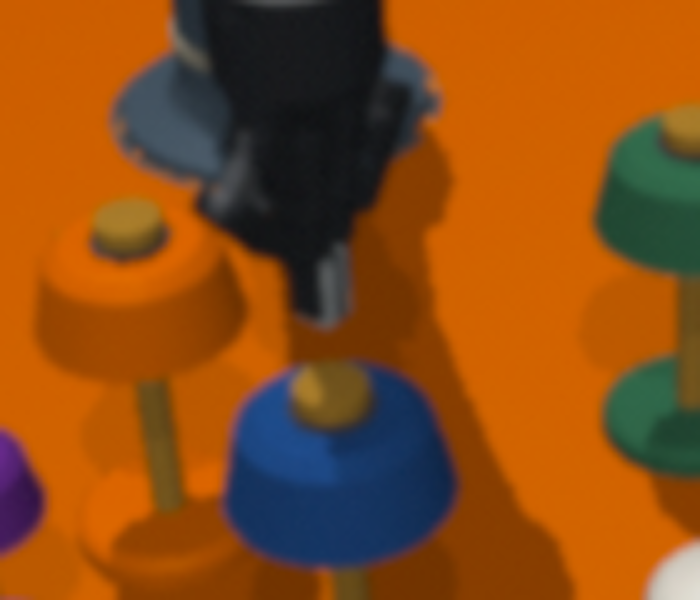

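Both cameras agree that the shut fingertips end about 22 mm behind the TCP, not 17 mm ahead of it. That leaves roughly 40 mm to the cap. I'll go down in steps and watch the force.

Call:
{"fn": "servo_tool", "kwargs": {
  "increments": [
    {"dx": 0, "dy": 0, "dz": 2, "wx": 0, "wy": 0, "wz": 0},
    {"dx": 0, "dy": 0, "dz": 2, "wx": 0, "wy": 0, "wz": 0},
    {"dx": 0, "dy": 0, "dz": 2, "wx": 0, "wy": 0, "wz": 0},
    {"dx": 0, "dy": 0, "dz": 2, "wx": 0, "wy": 0, "wz": 0},
    {"dx": 0, "dy": 0, "dz": 0, "wx": 0, "wy": 0, "wz": 0}
  ]
}}

```text
clock: 4.43
ee_pos: [554.7, -251.0, 216.0]
eef_rot: [[0.915, 0.403, -0.001], [0.403, -0.915, 0.0], [-0.001, -0.001, -1.0]]
contact_force: [-0.1, 0.1, -1.2]
width: -0.3
grip_force: 0.0
```

Call:
{"fn": "servo_tool", "kwargs": {
  "increments": [
    {"dx": 0, "dy": 0, "dz": 3, "wx": 0, "wy": 0, "wz": 0},
    {"dx": 0, "dy": 0, "dz": 4, "wx": 0, "wy": 0, "wz": 0},
    {"dx": 0, "dy": 0, "dz": 4, "wx": 0, "wy": 0, "wz": 0},
    {"dx": 0, "dy": 0, "dz": 4, "wx": 0, "wy": 0, "wz": 0},
    {"dx": 0, "dy": 0, "dz": 3, "wx": 0, "wy": 0, "wz": 0},
    {"dx": 0, "dy": 0, "dz": 0, "wx": 0, "wy": 0, "wz": 0},
    {"dx": 0, "dy": 0, "dz": 0, "wx": 0, "wy": 0, "wz": 0}
  ]
}}

```text
clock: 5.02
ee_pos: [555.0, -251.1, 198.4]
eef_rot: [[0.915, 0.403, -0.0], [0.403, -0.915, 0.0], [-0.0, -0.0, -1.0]]
contact_force: [0.2, -0.2, -0.1]
width: -0.2
grip_force: 0.0
```

```bash
python3 - <<'E'
from h import *
s=readout.state(); f=grab('wrist','w4.png');P=pts(f); print(s['clock'],s['ee_pos'],s['contact_force'])
E=np.array(s['eef_rot']);e=np.array(s['ee_pos'])
for v in range(190,280,6):print(v,(E.T@(P[v,314]-e)).round(1),P[v,314].round(1),P[v,326].round(1))
print(readout.state()['contact_force'])
E
```

```text
5.0167 [ 554.99799837 -251.07435408  198.44866086] [ 0.18536066 -0.1888098  -0.07471708]
190 [29.5 -2.5  7.4] [ 581.  -236.8  191.1] [ 583.5 -243.2  190.3]
196 [25.5 -2.6  8.7] [ 577.3 -238.4  189.8] [ 580.4 -244.6  190.8]
202 [21.9 -2.6  8.7] [ 574.  -239.9  189.8] [ 577.2 -246.   191. ]
208 [18.9 -2.6  6.8] [ 571.2 -241.1  191.6] [ 574.1 -247.4  191.9]
214 [17.3 -2.5  1.3] [ 569.8 -241.8  197.2] [ 572.8 -247.8  198. ]
220 [16.3 -2.4 -5.1] [ 568.9 -242.3  203.5] [ 571.6 -248.3  203.6]
226 [13.  -2.4 -5.7] [ 565.9 -243.7  204.1] [ 568.6 -249.6  204.1]
232 [ 9.7 -2.4 -6.2] [ 562.9 -245.   204.7] [ 565.2 -251.2  203.8]
238 [ 5.7 -2.4 -5.5] [ 559.3 -246.5  204. ] [ 561.7 -252.7  203.5]
244 [ 10.6  -2.1 -22.4] [ 563.8 -244.9  220.9] [ 566.  -250.4  220.4]
250 [ 11.5  -2.  -30.4] [ 564.7 -244.7  228.9] [ 565.4 -250.6  225.6]
256 [ 10.1  -1.9 -33.6] [ 563.5 -245.3  232. ] [ 566.7 -249.8  234.1]
262 [ 10.7  -1.8 -40. ] [ 564.1 -245.1  238.5] [ 566.2 -250.   238.5]
268 [ 10.3  -1.7 -44.4] [ 563.8 -245.4  242.9] [ 566.1 -249.9  243.4]
274 [ 11.4  -1.6 -50.8] [ 564.8 -245.   249.3] [ 565.8 -250.   247.5]
[ 0.34359147 -0.32630914 -0.38619443]
```

View pics/w4.png

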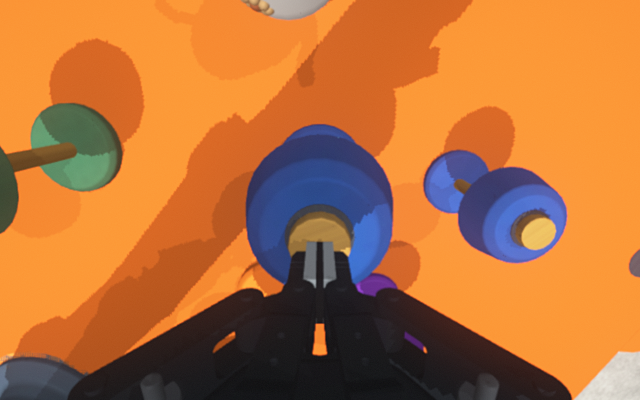

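The view confirms it: the tips are about 16 mm above the cap (z≈220 against 204), centred on it (columns 307–334 against 288–352). I'll go down 12 mm, then proceed in small steps.

Call:
{"fn": "servo_tool", "kwargs": {
  "increments": [
    {"dx": 0, "dy": 0, "dz": 3, "wx": 0, "wy": 0, "wz": 0},
    {"dx": 0, "dy": 0, "dz": 3, "wx": 0, "wy": 0, "wz": 0},
    {"dx": 0, "dy": 0, "dz": 3, "wx": 0, "wy": 0, "wz": 0},
    {"dx": 0, "dy": 0, "dz": 2, "wx": 0, "wy": 0, "wz": 0},
    {"dx": 0, "dy": 0, "dz": 1, "wx": 0, "wy": 0, "wz": 0},
    {"dx": 0, "dy": 0, "dz": 0, "wx": 0, "wy": 0, "wz": 0},
    {"dx": 0, "dy": 0, "dz": 0, "wx": 0, "wy": 0, "wz": 0}
  ]
}}

```text
clock: 5.65
ee_pos: [555.0, -251.1, 186.9]
eef_rot: [[0.915, 0.403, -0.0], [0.403, -0.915, -0.0], [-0.0, -0.0, -1.0]]
contact_force: [-0.5, 0.1, 1.6]
width: 0.0
grip_force: 0.7
```

Call:
{"fn": "servo_tool", "kwargs": {
  "increments": [
    {"dx": 0, "dy": 0, "dz": 1, "wx": 0, "wy": 0, "wz": 0},
    {"dx": 0, "dy": 0, "dz": 1, "wx": 0, "wy": 0, "wz": 0},
    {"dx": 0, "dy": 0, "dz": 1, "wx": 0, "wy": 0, "wz": 0},
    {"dx": 0, "dy": 0, "dz": 0, "wx": 0, "wy": 0, "wz": 0},
    {"dx": 0, "dy": 0, "dz": 0, "wx": 0, "wy": 0, "wz": 0}
  ]
}}

```text
clock: 6.07
ee_pos: [555.1, -251.1, 183.9]
eef_rot: [[0.915, 0.403, 0.0], [0.403, -0.915, -0.0], [-0.0, 0.0, -1.0]]
contact_force: [-1.6, 2.2, 2.2]
width: -0.2
grip_force: 1.5
```

Call:
{"fn": "servo_tool", "kwargs": {
  "increments": [
    {"dx": 0, "dy": 0, "dz": 1, "wx": 0, "wy": 0, "wz": 0},
    {"dx": 0, "dy": 0, "dz": 1, "wx": 0, "wy": 0, "wz": 0},
    {"dx": 0, "dy": 0, "dz": 0, "wx": 0, "wy": 0, "wz": 0},
    {"dx": 0, "dy": 0, "dz": 0, "wx": 0, "wy": 0, "wz": 0}
  ]
}}

```text
clock: 6.4
ee_pos: [555.1, -251.1, 181.8]
eef_rot: [[0.915, 0.403, -0.0], [0.403, -0.915, -0.0], [-0.0, 0.0, -1.0]]
contact_force: [-2.0, 0.1, 4.2]
width: -0.3
grip_force: 2.0
```

```bash
python3 - <<'E'
from h import *
L=[]
for i in range(14):
    f=grab('wrist' if i else 'scene','p%d.png'%i if i<2 else None); s=readout.state();L.append(s['contact_force'])
    if i==1:
        P=pts(f);E=np.array(s['eef_rot']);e=np.array(s['ee_pos'])
        m=(np.hypot(P[...,0]-555,P[...,1]+251)<18)&(abs(P[...,2]-200)<9);T=P[m];print('cap z',m.sum(),np.percentile(T[:,2],[10,50,90]))
        n=(np.hypot(P[...,0]-555,P[...,1]+251)<34)&(np.hypot(P[...,0]-555,P[...,1]+251)>23)&(abs(P[...,2]-190)<6);print('rim',np.median(P[n][:,2]))
L=np.array(L);print(s['clock'],L.mean(0),L.std(0))
E
```

```text
cap z 1701 [195.35290665 197.37034007 205.60758233]
rim 190.16142459135787
7.1 [-2.09196161  0.54337291  3.95951798] [0.35465909 0.79460072 0.48022652]
```

The cap reads about 6.5 mm down (z 197.4) at about 4 N. I'll hold it, then lift straight off.

Call:
{"fn": "servo_tool", "kwargs": {
  "increments": [
    {"dx": 0, "dy": 0, "dz": 0, "wx": 0, "wy": 0, "wz": 0},
    {"dx": 0, "dy": 0, "dz": 0, "wx": 0, "wy": 0, "wz": 0},
    {"dx": 0, "dy": 0, "dz": 0, "wx": 0, "wy": 0, "wz": 0},
    {"dx": 0, "dy": 0, "dz": 0, "wx": 0, "wy": 0, "wz": 0},
    {"dx": 0, "dy": 0, "dz": 0, "wx": 0, "wy": 0, "wz": 0},
    {"dx": 0, "dy": 0, "dz": 0, "wx": 0, "wy": 0, "wz": 0},
    {"dx": 0, "dy": 0, "dz": 0, "wx": 0, "wy": 0, "wz": 0},
    {"dx": 0, "dy": 0, "dz": 0, "wx": 0, "wy": 0, "wz": 0},
    {"dx": 0, "dy": 0, "dz": 0, "wx": 0, "wy": 0, "wz": 0},
    {"dx": 0, "dy": 0, "dz": 0, "wx": 0, "wy": 0, "wz": 0},
    {"dx": 0, "dy": 0, "dz": 0, "wx": 0, "wy": 0, "wz": 0},
    {"dx": 0, "dy": 0, "dz": 0, "wx": 0, "wy": 0, "wz": 0}
  ]
}}

```text
clock: 8.1
ee_pos: [555.1, -251.1, 181.7]
eef_rot: [[0.915, 0.403, 0.0], [0.403, -0.915, -0.0], [0.0, 0.0, -1.0]]
contact_force: [-2.0, 0.5, 4.0]
width: -0.2
grip_force: 2.0
```

Call:
{"fn": "servo_tool", "kwargs": {
  "increments": [
    {"dx": 0, "dy": 0, "dz": 0, "wx": 0, "wy": 0, "wz": 0},
    {"dx": 0, "dy": 0, "dz": 0, "wx": 0, "wy": 0, "wz": 0},
    {"dx": 0, "dy": 0, "dz": 0, "wx": 0, "wy": 0, "wz": 0},
    {"dx": 0, "dy": 0, "dz": 0, "wx": 0, "wy": 0, "wz": 0},
    {"dx": 0, "dy": 0, "dz": 0, "wx": 0, "wy": 0, "wz": 0},
    {"dx": 0, "dy": 0, "dz": 0, "wx": 0, "wy": 0, "wz": 0},
    {"dx": 0, "dy": 0, "dz": 0, "wx": 0, "wy": 0, "wz": 0},
    {"dx": 0, "dy": 0, "dz": 0, "wx": 0, "wy": 0, "wz": 0},
    {"dx": 0, "dy": 0, "dz": 0, "wx": 0, "wy": 0, "wz": 0},
    {"dx": 0, "dy": 0, "dz": 0, "wx": 0, "wy": 0, "wz": 0},
    {"dx": 0, "dy": 0, "dz": 0, "wx": 0, "wy": 0, "wz": 0},
    {"dx": 0, "dy": 0, "dz": 0, "wx": 0, "wy": 0, "wz": 0}
  ]
}}

```text
clock: 9.1
ee_pos: [555.1, -251.1, 181.8]
eef_rot: [[0.915, 0.403, 0.0], [0.403, -0.915, -0.0], [0.0, 0.0, -1.0]]
contact_force: [-2.0, 0.3, 3.6]
width: 0.2
grip_force: 2.0
```

Call:
{"fn": "servo_tool", "kwargs": {
  "increments": [
    {"dx": 0, "dy": 0, "dz": -2, "wx": 0, "wy": 0, "wz": 0},
    {"dx": 0, "dy": 0, "dz": -3, "wx": 0, "wy": 0, "wz": 0},
    {"dx": 0, "dy": 0, "dz": -5, "wx": 0, "wy": 0, "wz": 0},
    {"dx": 0, "dy": 0, "dz": -10, "wx": 0, "wy": 0, "wz": 0},
    {"dx": 0, "dy": 0, "dz": -20, "wx": 0, "wy": 0, "wz": 0},
    {"dx": 0, "dy": 0, "dz": -20, "wx": 0, "wy": 0, "wz": 0},
    {"dx": 0, "dy": 0, "dz": -20, "wx": 0, "wy": 0, "wz": 0},
    {"dx": 0, "dy": 0, "dz": -20, "wx": 0, "wy": 0, "wz": 0},
    {"dx": 0, "dy": 0, "dz": -20, "wx": 0, "wy": 0, "wz": 0},
    {"dx": 0, "dy": 0, "dz": -10, "wx": 0, "wy": 0, "wz": 0},
    {"dx": 0, "dy": 0, "dz": 0, "wx": 0, "wy": 0, "wz": 0},
    {"dx": 0, "dy": 0, "dz": 0, "wx": 0, "wy": 0, "wz": 0}
  ]
}}

```text
clock: 10.1
ee_pos: [555.1, -251.0, 311.7]
eef_rot: [[0.915, 0.403, 0.001], [0.403, -0.915, -0.0], [0.0, 0.0, -1.0]]
contact_force: [0.2, 0.5, -0.9]
width: 0.4
grip_force: 0.0
```

```bash
python3 - <<'E'
from h import *
for i in range(6): f=grab('wrist','w9.png')
P=pts(f);d=np.hypot(P[...,0]-555,P[...,1]+251)
m=(d<40)&(abs(P[...,2]-204)<8);Q=P[m];print(Q.mean(0),(Q.min(0)+Q.max(0))/2,np.median(Q[:,2]))
s=readout.state();print(s['clock'],s['ee_pos'],s['contact_force'])
E
```

```text
[ 556.44466523 -250.9977389   203.85939392] [ 555.66476973 -251.22183112  201.16642105] 204.01641314859916
10.4 [ 554.705371   -250.96790894  310.60394689] [-0.38703426  0.0378226  -0.18446162]
```

View pics/w9.png

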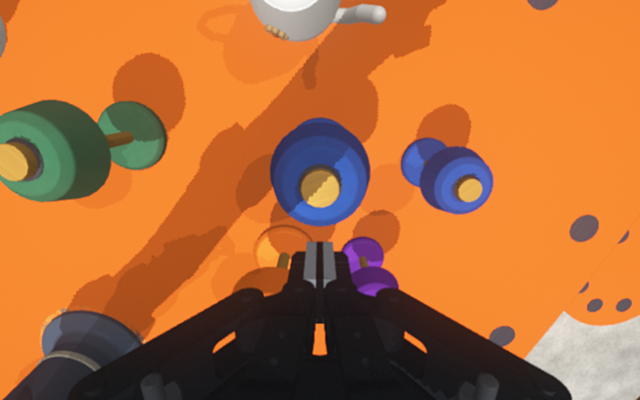

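The cap at (320,187) is back up at z 204. The lamp is unmoved within measurement, and the hand is clear at z 311.

```bash
python3 -c "
from cell import job_done
print(job_done())"
```

```text
the job is handed in; nothing more can be done
None
```

I pressed the blue lamp's cap about 6.5 mm down at about 4 N for over 2.5 s and let it go. It came back up, the lamp had not measurably moved, and the hand was drawn clear; the job is handed in, but no verdict came back. The shut fingertips ended about 20 mm behind the TCP rather than the stated 17 mm ahead, so I set the press height from the cameras and the force.

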